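Open a specimen canister and lay its carrier out for examination

ROBOT

A 6-joint arm with a two-finger parallel gripper is mounted at the origin on a cart in front of the work surface, level with it; the furniture and walls round the work are solid. World frame = base frame: x ahead of the robot, y to its left, z up, the work surface at z = 0. Lengths are in m, angles in rad, forces in N, time in s.
With the tool pointing down it reaches from about 0.375 to 0.975 m from the base axis. Payload 3.8 kg.
Tool frame: the origin (TCP) lies on the centre line of the jaws, within the pads' length; the fingertips stand 17 mm ahead of it and the grasp point (between the pads) lies 2 mm behind it (bot.tip_extent is the distance from the TCP to the fingertips, in m); z points along the fingers, y is the line along which they close (so a half turn about z gives the same grasp; the last joint's range is limited). The gripper opens to 85 mm and grips with 20 to 120 N. Pads are 22 mm wide; open, the fingers measure 114 mm over their backs; the gripper's body (76 mm by 85 mm) begins 54 mm behind the grasp point. The pads swing forward as they close: fully open they stand 13 mm farther back than shut.
Start: joints at [1.129, 0.264, 1.604, -0, 1.274, -0.037], TCP at [0.266, 0.62, 0.248] pointing down, gripper open.
Joint ranges: [-2.63, 2.63], [-0.94, 2.18], [0.31, 2.57], [-1.31, 4.45], [0, 2.66], [-2.55, 2.55]. Speed limits (rad/s): [2.57, 2.57, 3.14, 3.14, 3.14, 3.14].

INTERFACE

Orientations are given as a rotation vector (axis times angle).
In Python, from workcell import readout, read_camera, finish_job, bot gives the robot as it stands.
- The arm moves only by the tool jog_arm, never from a script. Its argument "deltas" is one flat list of numbers, 7 for each row, row after row: the shift along the tool's x, y, z in m, then the turn, a rotation vector about the tool's x, y, z in degrees, then the gripper command: -1 is shut, 1 is fully open, values between are in proportion. A call has 1 to 8 rows; each row is the pose to reach, as a shift and turn from the pose commanded when the call began, along the tool's axes at that moment; what a row does not reach only later rows make up. A row lasts 1/10 s, in which the tool goes at most 50 mm and 8.59 degrees, less where a joint would pass 70% of its speed; a pose out of reach is approached as far as the arm can. A call with a gripper value outside its range is refused whole. The fingers move at their own pace and stop on an object; "squeeze" is the grip in N (left out, the last holds). Time passes only in rows, so rows that repeat a pose let the fingers close. It gives the time, the measured TCP pose, the force, the opening and the grip force at its end, in the units of the state.
- readout.read_state(): the state, without advancing time (a new reading comes with each control period).
- read_camera(name): name is "scene" or "top" or "wrist"; returns a dict with "color" (384x512x3 uint8, blue, green, red), "fx", "fy", "cx", "cy" (pixels), "origin" and "attitude" of the camera in the world. Camera axes: x right, y down, z forward; pixel columns grow to the right and rows downward; lengths in m; the calibration is good to about 2 mm. A picture is of the moment at which its call begins. There is no depth.
- finish_job(): hands the job in; it is judged then, once.
The state is a dict: "time": time; "q": joint angles; "joint_vel": joint speeds; "joint_torque": joint torques, N m; "tool_pos": TCP position; "tcp_rot": TCP orientation; "wrist_force": force on the tool from outside, world axes, zero at the start; "torque": the same for the moment, N m; "width": opening from 0.0 (shut) to 1.0 (fully open); "grip_force": force on a finger pad.
Only numpy, scipy, OpenCV 4.12 (cv2) and the standard library are available. Lean on these libraries where they do the work, as an engineer would, in place of code of your own. Each camera call takes 0.05 s, during which the arm holds its last target. There are 200 camera calls.

TASK

Take the fossil carrier out of the metal canister: its rubber plug is a tight fit and the canister only stands loose in the well of its base, so rock the plug from side to side while easing it up, and do not drag the canister up out of the well. Stand the carrier upright on its foot on the bare table and let go, then take it again and lay it down gently on the cork-lined rest, lengthwise between the two wooden rails with its open side (the bone) facing up. Leave the canister down in its base and do not disturb the calliper, the air scribe or the card tray lying about.

Things in the scene. Friction and masses are not known exactly. Their poses are not given: they have to be found in the camera images.
- base: Dark steel block 130 (x) x 112 (y) x 46 mm high, fixed to the table; the aluminium canister stands in a well in its top. Origin: centre of its underside. x is the long way of the canister's mouth, z is up. Canister: rim 115 mm above the table, outside 78 (x) x 58 (y) mm (82 x 62 at the rim band), mouth 66 x 46 mm inside.
- gasket (a point): Middle of the canister's mouth at its rubber gasket, 109 mm above the table, axes as the base. Springy lips grip the plug's two short ends (+x, -x). A straight pull takes 16 to 25 N and brings the canister up too. Turning the plug to and fro 0.1 rad about this y axis cancels the grip: about 2 mm of rise a stroke then comes easily. The plug is free after 12 to 16 mm of rise (it differs each time).
- canister (a joint): How far the loose canister (0.6 to 0.8 kg) has been lifted in its well, m: 0 is fully down. It falls back by its own weight when the plug slips. It must stay under 0.012, and be down at the end.
- carrier_handle (a point): Centre of the carrier's black finger tab, which is 16 mm thick (x), 36 mm wide (y) and stands 45 mm above the plug; this point is 25 mm above the plug's top and 132 mm above the foot's underside. Carrier's axes: z from foot to tab, +y its open side where the bone shows. At the start it stands in the canister with axes parallel to the base's, the plug's top 10 to 14 mm above the rim.
- carrier: The loose carrier, 152 mm long, 0.28 kg. Origin: centre of the underside of its foot. From below: flat foot 40 x 40 mm, on which it stands; aluminium trough to 75 mm, open to +y, a brown bone strapped in; rubber plug 60 (x) x 40 (y) mm, from 75 to 107 mm; black tab to 152 mm. Its back, at y = -20 mm, is one flat plane on which it can lie.
- carrier_mid (a point): Point on the carrier's axis 53.5 mm above the foot's underside: the middle of foot, trough and plug together, without the tab; 20 mm from the flat back. Axes are the carrier's.
- rest: Low plywood rest fixed to the table, 90 (x) x 100 (y) mm, with a cork pad on top and a pale wooden rail along each long side; the rails are 72 mm apart inside (in x) and stand 9 mm above the pad. Origin: centre of its underside. y runs along the rails (the carrier may lie either way round along y), z is up.
- rest_pad (a point): Centre of the cork pad's surface, 30 mm above the table; axes are the rest's. The plug and trough (107 mm) belong on the pad, carrier_mid over this point; the tab hangs over the end.
- caliper: Steel calliper, 190 x 65 x 14 mm, lying on the table, bystander.
- air_scribe_1: White air scribe (pen-like tool), 180 mm long, 23 mm thick, lying on the table, bystander.
- specimen_tray_3: Small open card tray 65 x 85 x 24 mm with a piece of fossil, bystander.

How it is judged:
On the way, in this order (a step that is already met when the one before it is completed fails the run):
1. the plug is rocked to a side (2 degrees or more) while still in the gasket ((angle between carrier_mid's own x axis and vertical below 1.5358 rad or angle between carrier_mid's own x axis and vertical above 1.6058 rad) and horizontal distance between carrier_mid and gasket below 0.02 m and height (world z) of carrier_mid below 0.083 m), for 0.02 s.
2. the carrier stands upright on its foot on the bare table beside the base, let go (angle between carrier_mid's own z axis and vertical below 0.06 rad and height (world z) of carrier below 0.005 m and contact force between the fingers and carrier below 0.1 N and horizontal distance between carrier_mid and gasket above 0.07 m), for 0.2 s.
At the end, for the whole second after the job is handed in: The carrier lies at rest on the cork pad between the rails, let go: open side up (within 0.15 rad), along the rails (within 0.2 rad, either way round), carrier_mid within 25 mm along and 12 mm across of the pad's centre and 14 to 26 mm above the pad; the canister is down in its well (within 4 mm) (z of carrier_mid in the frame of rest_pad between 0.014 and 0.026 m and x of carrier_mid in the frame of rest_pad between -0.012 and 0.012 m and y of carrier_mid in the frame of rest_pad between -0.025 and 0.025 m and angle between carrier_mid's own y axis and vertical below 0.15 rad and angle between the z axis of carrier_mid and the y axis of rest, either way round below 0.2 rad and contact force between the fingers and carrier below 0.1 N and linear speed of carrier below 0.02 m/s and value of joint canister below 0.004 m); the robot touches nothing.
It fails at once if the canister is dragged up more than 12 mm in its well (value of joint canister above 0.012 m).
It fails at once if the carrier is dropped or flung (faster than 1 m/s) (linear speed of carrier above 1 m/s).
It fails at once if the calliper is pushed more than 30 mm (distance of caliper from where it was at the start of the episode above 0.03 m).
It fails at once if the air scribe is pushed more than 30 mm (distance of air_scribe_1 from where it was at the start of the episode above 0.03 m).
It fails at once if the card tray is pushed more than 30 mm (distance of specimen_tray_3 from where it was at the start of the episode above 0.03 m).
It also fails if it takes over 58 s, if anything falls off the work surface, if the arm or the gripper's body presses on something with over 40 N, if the wrist force passes 120 N, or if a joint passes its speed limit or range.

## Working session

There is one attempt and no reset: what is moved stays moved. The work goes in short steps, Python scripts to look and compute and a tool call to move; the robot and the scene stay as the last step left them, time stands still between calls to the robot, and variables do not carry over. Pictures are saved under pics/ and viewed, at most 10 in all, crops included, and the job is handed in when it is done.

Besides the shell and the picture viewer there is one more tool, called by a JSON object that holds its "op" and its "data". jog_arm: Moves the arm, as the interface text tells. Its arguments: {"type":"object","properties":{"deltas":{"type":"array"},"squeeze":{"type":"number"}},"required":["deltas"]}

```bash
mkdir -p pics; cat > h.py <<'E'
import numpy as np, cv2
from workcell import readout, read_camera, finish_job, bot
from scipy.spatial.transform import Rotation as R
def A(c):
    a=np.array(c["attitude"],float)
    return a if a.shape==(3,3) else (R.from_rotvec(a) if a.size==3 else R.from_quat(a)).as_matrix()
def ray(c,u,v,z):
    d=A(c)@np.array([(u-c["cx"])/c["fx"],(v-c["cy"])/c["fy"],1]); o=np.array(c["origin"])
    return o+d*(z-o[2])/d[2]
def proj(c,p):
    q=A(c).T@(np.array(p)-c["origin"]); return q[0]/q[2]*c["fx"]+c["cx"], q[1]/q[2]*c["fy"]+c["cy"]
E
python3 - <<'E'
from h import *
for n in("scene","top"):
    c=read_camera(n); cv2.imwrite(f"pics/{n}0.png",c["color"]); np.save(f"pics/{n}0.npy",c,allow_pickle=True)
    print(n,c["fx"],c["fy"],c["cx"],c["cy"],c["origin"],c["attitude"])
print(readout.read_state(), bot.tip_extent)
E
```

```text
scene 362.58798528189703 362.58798528189703 257.8650220992438 186.29505909102718 [-0.39180816 -0.64756298  0.60634226] [-1.80672994  0.93767898 -0.60551919]
top 444.567998398365 444.567998398365 250.6313800340936 192.02187735797864 [0.35766584 0.00904335 1.734433  ] [-2.16865715  2.16432247 -0.14020836]
{'time': 0.1, 'q': array([ 1.12909280e+00,  2.64715497e-01,  1.60527897e+00,  2.36446093e-05,
        1.27370357e+00, -3.69061002e-02]), 'joint_vel': array([-9.17607642e-04, -2.17628583e-03,  6.96253865e-05,  2.14953511e-04,
       -2.33405811e-03,  6.94605762e-04]), 'joint_torque': array([ 1.18576143e-03, -5.16707826e+01, -3.68590558e+01,  1.41997134e-04,
        6.22322827e-03,  1.47076616e-05]), 'tool_pos': array([0.26555912, 0.61986392, 0.24703867]), 'tcp_rot': array([-0.6314275 , -3.07694982,  0.00320395]), 'wrist_force': array([ 0.71471736, -0.42351443, -0.15199515]), 'torque': array([-0.00430137, -0.05314717,  0.02780392]), 'grip_force': 0.0, 'width': 0.9983478419646139} 0.017
```

View pics/top0.png

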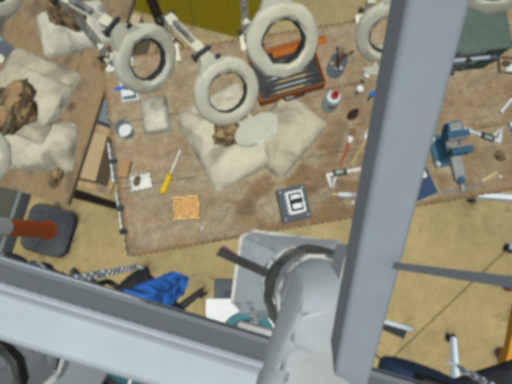

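View pics/scene0.png

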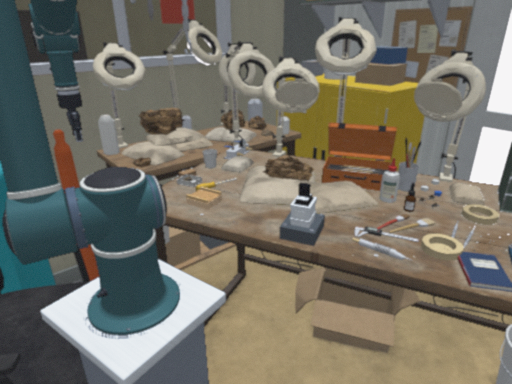

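The top view shows the base and canister at about (294,204) and the cork rest at about (186,208). The card tray is at about (140,182), and the calliper and scribe are near (340,180–195). I'll enlarge the relevant regions.

```bash
python3 - <<'E'
from h import *
c=np.load("pics/top0.npy",allow_pickle=True).item(); s=np.load("pics/scene0.npy",allow_pickle=True).item()
I=c["color"]
a=cv2.resize(I[150:240,110:230],(480,360),interpolation=3);b=cv2.resize(I[160:240,260:380],(320,213),interpolation=3)
a2=cv2.resize(I[175:230,265:325],(393,360),interpolation=3)
S=s["color"]; d=cv2.resize(S[170:270,260:420],(384,240),interpolation=3); e=cv2.resize(S[165:215,160:250],(432,240),interpolation=3)
W=np.zeros((600,800,3),np.uint8); W[:360,:400]=a[:,:400]; W[:360,400:793]=a2
W[360:,:384]=d; W[360:,384:]=e[:,:416]
cv2.imwrite("pics/crop1.png",W)
for u,v,z in[(294,204,.115),(186,208,.03),(140,182,.02),(340,180,.01),(170,180,0)]: print(u,v,ray(c,u,v,z).round(3))
E
```

```text
294 204 [ 0.505 -0.169  0.115]
186 208 [0.496 0.237 0.03 ]
140 182 [0.598 0.418 0.02 ]
340 180 [ 0.609 -0.362  0.01 ]
170 180 [0.609 0.306 0.   ]
```

View pics/crop1.png

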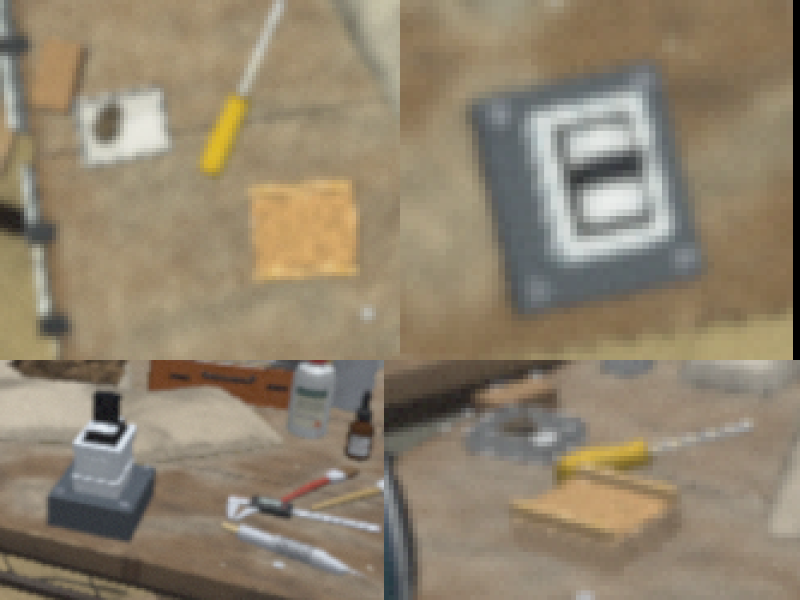

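```bash
python3 - <<'E'
from h import *
c=np.load("pics/top0.npy",allow_pickle=True).item()
I=c["color"]; hsv=cv2.cvtColor(I,cv2.COLOR_BGR2HSV)
def rect(m,x0,y0,x1,y1,z):
    M=np.zeros_like(m); M[y0:y1,x0:x1]=m[y0:y1,x0:x1]
    M=cv2.morphologyEx(M,cv2.MORPH_CLOSE,np.ones((3,3)))
    k=max(cv2.findContours(M,0,2)[0],key=cv2.contourArea)
    P=np.array([ray(c,*p[0],z)[:2] for p in k],np.float32); r=cv2.minAreaRect(P); print(cv2.contourArea(k),r); print(cv2.boxPoints(r).round(3).tolist())
B=I.astype(int)
grey=((B[...,0]>=B[...,2]-4)).astype(np.uint8)*255
rect(grey,270,178,318,228,.046)
# rest: high saturation orange
rect(((hsv[...,1]>105)&(hsv[...,2]>150)).astype(np.uint8)*255,165,188,208,226,.034)
# base corners by eye
print([ray(c,265+(x-400)/6.55,175+y/6.55,.046)[:2].round(3).tolist() for x,y in[(472,100),(655,65),(703,270),(520,315)]])
# rim outer corners, z=.115 ; tab
print([ray(c,265+(x-400)/6.55,175+y/6.55,.115)[:2].round(3).tolist() for x,y in[(525,100),(648,85),(677,240),(558,265)]])
print([ray(c,265+(x-400)/6.55,175+y/6.55,.17)[:2].round(3).tolist() for x,y in[(565,170),(640,155),(642,175),(570,187)]])
E
```

```text
882.0 ((0.5143097043037415, -0.17317816615104675), (0.12490003556013107, 0.11051958799362183), 12.588107109069824)
[[0.4410000145435333, -0.13300000131130219], [0.4650000035762787, -0.2409999966621399], [0.5870000123977661, -0.21299999952316284], [0.5630000233650208, -0.10599999874830246]]
536.5 ((0.4994089603424072, 0.23699423670768738), (0.08960960805416107, 0.09611307829618454), 4.210140228271484)
[[0.45100000500679016, 0.28200000524520874], [0.4580000042915344, 0.1860000044107437], [0.5479999780654907, 0.19200000166893005], [0.5410000085830688, 0.2879999876022339]]
[[0.564, -0.108], [0.585, -0.216], [0.465, -0.242], [0.438, -0.135]]
[[0.555, -0.133], [0.564, -0.202], [0.477, -0.217], [0.463, -0.151]]
[[0.511, -0.15], [0.519, -0.19], [0.508, -0.191], [0.501, -0.152]]
```

{"op": "jog_arm", "data": {"deltas": [-0.54, -0.631, 0, 0, 0, 54, 1, -0.54, -0.631, 0, 0, 0, 54, 1, -0.54, -0.631, 0, 0, 0, 54, 1, -0.54, -0.631, 0, 0, 0, 54, 1, -0.54, -0.631, 0, 0, 0, 54, 1, -0.54, -0.631, 0, 0, 0, 54, 1, -0.54, -0.631, 0, 0, 0, 54, 1, -0.54, -0.631, 0, 0, 0, 54, 1]}}

```text
time: 0.9
tool_pos: [0.3851, 0.2367, 0.248]
tcp_rot: [1.96, 2.455, -0.0]
wrist_force: [1.4, 0.7, 0.7]
width: 1.003
grip_force: 0.0
```

```bash
cat >> h.py <<'E'
def to(p,yaw_y=None):
    """shift in tool axes to world point p; turn (deg about tool z) to bring tool y to yaw"""
    s=readout.read_state(); M=R.from_rotvec(s["tcp_rot"]).as_matrix()
    y=np.degrees(np.arctan2(M[1,1],M[0,1]))
    print("t",round(s["time"],2),"tcp",s["tool_pos"].round(4),"q",s["q"].round(3),"axes x,y,z",M.T.round(3).tolist(),"yaw_y",y.round(2),"w",round(s["width"],3),"F",s["wrist_force"].round(1),"grip",round(s["grip_force"],1))
    print("shift",(M.T@(np.array(p)-s["tool_pos"])).round(4), "turn", None if yaw_y is None else round(-((yaw_y-y+180)%360-180),2))
    import json; open("log.txt","a").write(json.dumps([s["q"].tolist(),s["tool_pos"].tolist(),s["tcp_rot"].tolist()])+"\n")
E
python3 -c "
from h import *
to([.514,-.173,.248],12.75)"
```

```text
t 0.9 tcp [0.3851 0.2367 0.248 ] q [ 0.496 -0.169  2.057 -0.     1.254  0.273] axes x,y,z [[-0.221, 0.975, -0.0], [0.975, 0.221, -0.0], [0.0, -0.0, -1.0]] yaw_y 12.78 w 1.003 F [1.4 0.7 0.7] grip 0.0
shift [-4.28e-01  3.51e-02  1.00e-04] turn 0.03
```

{"op": "jog_arm", "data": {"deltas": [-0.428, 0.035, 0, 0, 0, 0, 1, -0.428, 0.035, 0, 0, 0, 0, 1, -0.428, 0.035, 0, 0, 0, 0, 1, -0.428, 0.035, 0, 0, 0, 0, 1, -0.428, 0.035, 0, 0, 0, 0, 1, -0.428, 0.035, 0, 0, 0, 0, 1, -0.428, 0.035, 0, 0, 0, 0, 1, -0.428, 0.035, 0, 0, 0, 0, 1]}}

```text
time: 1.7
tool_pos: [0.5053, -0.1449, 0.248]
tcp_rot: [-1.96, -2.455, -0.0]
wrist_force: [1.0, 0.3, 0.2]
width: 0.998
grip_force: 0.0
```

{"op": "jog_arm", "data": {"deltas": [0, 0, 0, 0, 0, 0, 1, 0, 0, 0, 0, 0, 0, 1]}}

```text
time: 1.9
tool_pos: [0.5049, -0.1437, 0.2475]
tcp_rot: [-1.962, -2.451, 0.0]
wrist_force: [0.0, 1.0, -0.3]
width: 1.001
grip_force: 0.0
```

```bash
python3 -c "
from h import *
to([.514,-.173,.248],12.75)
c=read_camera('wrist'); np.save('pics/w1.npy',c,allow_pickle=True)
print(c['origin'],A(c).round(2).tolist(),c['fx'],c['cx'],c['cy'])
cv2.imwrite('pics/w1.png',c['color'])"
```

```text
t 1.9 tcp [ 0.5049 -0.1437  0.2475] q [-3.250e-01 -1.900e-02  1.922e+00  1.000e-03  1.241e+00 -5.460e-01] axes x,y,z [[-0.219, 0.976, 0.001], [0.976, 0.219, -0.001], [-0.002, 0.001, -1.0]] yaw_y 12.64 w 1.001 F [ 0.   1.  -0.3] grip 0.0
shift [-0.0306  0.0024 -0.0006] turn -0.11
[ 0.48583166 -0.06219403  0.37241625] [[0.98, 0.21, 0.07], [0.22, -0.92, -0.32], [-0.0, 0.33, -0.95]] 264.8232071661505 249.27481577041158 189.53707430330476
```

View pics/w1.png

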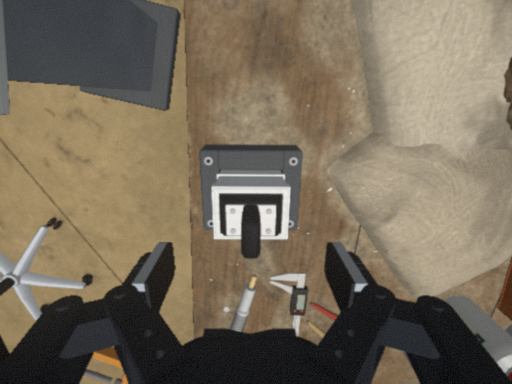

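The wrist view shows the base squared up to the picture. Its upper corners are at (201,146) and (301,145), the rim is at rows 187–239, and the black tab is centred on column 251.

```bash
python3 -c "
from h import *
c=np.load('pics/w1.npy',allow_pickle=True).item()
a,b=[ray(c,*p,.046) for p in((201,146),(301,145.5))]; print('base corners',a,b,np.degrees(np.arctan2(*(b-a)[1::-1])))
l,r=ray(c,213,238.5,.115),ray(c,288.5,237.5,.115);print('rim far',l,r,np.degrees(np.arctan2(*(r-l)[1::-1])),(l+r)/2)
g=cv2.cvtColor(c['color'],6)
m=(g<50).astype(np.uint8); 
for v in range(196,262,4): 
    k=np.flatnonzero(m[v,225:280]); print(v,k.min()+225 if len(k) else None,k.max()+225 if len(k) else None)
for z in(.17,.174): print(ray(c,251,257,z))
x=np.array([np.cos(np.radians(12.75)),np.sin(np.radians(12.75))]); y=np.array([-x[1],x[0]])
print('centre from base', (a+b)[:2]/2-.056*y,'from rim',((l+r)/2)[:2]+.031*y)
"
```

```text
base corners [ 0.43953152 -0.12940207  0.046     ] [ 0.55971749 -0.101747    0.046     ] 12.958332644199109
rim far [ 0.47857421 -0.21278981  0.115     ] [ 0.55908843 -0.19338358  0.115     ] 13.551445213628 [ 0.51883132 -0.20308669  0.115     ]
196 225 279
200 225 279
204 278 279
208 244 279
212 243 279
216 243 279
220 243 279
224 242 279
228 242 279
232 242 278
236 242 258
240 242 259
244 242 258
248 242 259
252 242 258
256 244 256
260 None None
[ 0.51622025 -0.19145055  0.17      ]
[ 0.51561973 -0.18889628  0.174     ]
centre from base [ 0.51198356 -0.17019371] from rim [ 0.5119897  -0.17285108]
```

{"op": "jog_arm", "data": {"deltas": [-0.029, 0.001, 0.03, 0, 0, -0.3, 1, -0.029, 0.001, 0.07, 0, 0, -0.3, 1, -0.029, 0.001, 0.094, 0, 0, -0.3, 1, -0.029, 0.001, 0.094, 0, 0, -0.3, 1, -0.029, 0.001, 0.094, 0, 0, -0.3, -1, -0.029, 0.001, 0.094, 0, 0, -0.3, -1, -0.029, 0.001, 0.094, 0, 0, -0.3, -1, -0.029, 0.001, 0.094, 0, 0, -0.3, -1], "squeeze": 80}}

```text
time: 2.75
tool_pos: [0.5138, -0.1711, 0.1561]
tcp_rot: [1.951, 2.458, 0.002]
wrist_force: [-0.7, 0.7, -0.8]
width: 0.327
grip_force: 0.0
```

{"op": "jog_arm", "data": {"deltas": [0, 0, 0, 0, 0, 0, -1, 0, 0, 0, 0, 0, 0, -1, 0, 0, 0, 0, 0, 0, -1, 0, 0, 0, 0, 0, 0, -1]}}

```text
time: 3.15
tool_pos: [0.513, -0.1714, 0.1549]
tcp_rot: [1.953, 2.46, -0.0]
wrist_force: [-2.4, -1.9, 5.4]
width: 0.174
grip_force: 78.9
```

```bash
python3 -c "
from h import *
to([.512,-.172,.153],13)"
```

```text
t 3.15 tcp [ 0.513  -0.1714  0.1549] q [-0.368  0.089  1.988 -0.     1.063 -0.596] axes x,y,z [[-0.226, 0.974, -0.001], [0.974, 0.226, 0.0], [0.001, -0.001, -1.0]] yaw_y 13.09 w 0.174 F [-2.4 -1.9  5.4] grip 78.9
shift [-0.0004 -0.0011  0.0019] turn 0.09
```

{"op": "jog_arm", "data": {"deltas": [0, 0.0026, 0, 3.3, 0, 0, -1, 0, 0.0052, 0.0003, 6.5, 0, 0, -1, 0, 0.0026, -0.0005, 3.3, 0, 0, -1, 0, 0, -0.001, 0, 0, 0, -1, 0, -0.0026, -0.0015, -3.3, 0, 0, -1, 0, -0.0052, -0.0017, -6.5, 0, 0, -1, 0, -0.0052, -0.0017, -6.5, 0, 0, -1]}}

```text
time: 3.85
tool_pos: [0.5062, -0.1717, 0.1546]
tcp_rot: [1.911, 2.402, 0.138]
wrist_force: [2.7, 0.2, -7.0]
width: 0.175
grip_force: 79.2
```

```bash
python3 -c "
from h import *
to([.513,-.1714,.155],13)
s=readout.read_state(); print(s['torque'])
c=read_camera('wrist'); cv2.imwrite('pics/w2.png',c['color'])"
```

```text
t 3.85 tcp [ 0.5062 -0.1717  0.1546] q [-0.417  0.022  2.065  0.084  0.967 -0.688] axes x,y,z [[-0.225, 0.974, 0.002], [0.968, 0.223, 0.113], [0.11, 0.027, -0.994]] yaw_y 12.97 w 0.175 F [ 2.7  0.2 -7. ] grip 79.2
shift [-0.0012  0.0067  0.0003] turn -0.03
[ 0.09990723 -0.28385263 -0.00724015]
```

{"op": "jog_arm", "data": {"deltas": [0, 0.0037, -0.0006, 4.3, 0, 0, -1, 0, 0.0074, -0.0007, 8.7, 0, 0, -1, 0, 0.011, -0.0008, 13, 0, 0, -1, 0, 0.011, -0.0008, 13, 0, 0, -1, 0, 0.0078, -0.0021, 8.7, 0, 0, -1, 0, 0.0042, -0.0032, 4.3, 0, 0, -1, 0, 0.0005, -0.004, 0, 0, 0, -1, 0, 0.0005, -0.004, 0, 0, 0, -1]}}

```text
time: 4.7
tool_pos: [0.5056, -0.1717, 0.1587]
tcp_rot: [1.911, 2.401, 0.138]
wrist_force: [2.9, 2.6, -10.3]
width: 0.177
grip_force: 79.1
```

```bash
python3 -c "
from h import *
to([.513,-.1714,.155],13)
s=readout.read_state(); print(s['torque'])
c=read_camera('wrist'); cv2.imwrite('pics/w3.png',c['color'])
a=cv2.imread('pics/w1.png');b=cv2.imread('pics/w2.png')
cv2.imwrite('pics/cmp.png',np.hstack([cv2.resize(x[150:350,180:340],(400,500)) for x in (b,c['color'])]))"
```

```text
t 4.7 tcp [ 0.5056 -0.1717  0.1587] q [-0.417  0.015  2.063  0.084  0.974 -0.688] axes x,y,z [[-0.225, 0.974, 0.001], [0.968, 0.223, 0.114], [0.11, 0.027, -0.994]] yaw_y 12.98 w 0.177 F [  2.9   2.6 -10.3] grip 79.1
shift [-0.0013  0.0068  0.0045] turn -0.02
[ 0.23245218 -0.06287254  0.16657619]
```

View pics/cmp.png

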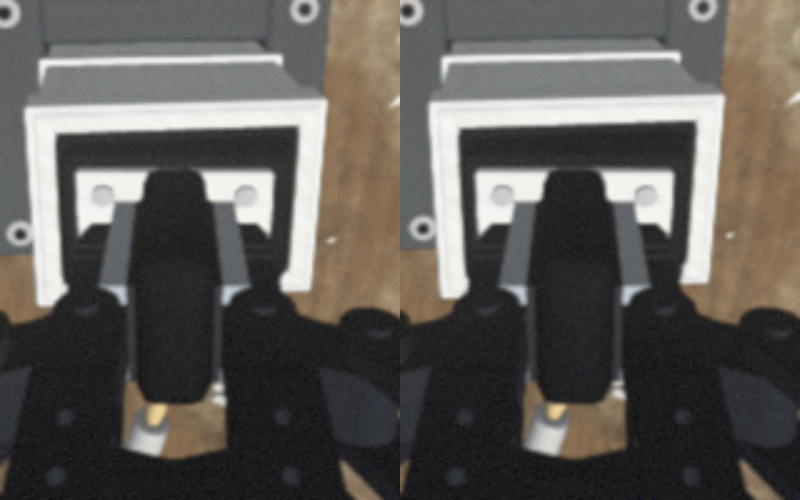

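The two wrist crops show the plug held squarely in the rim. The rim is level in both, and there is no clear sign of canister lift. I'll rock once without rising to let any lift slip back.

{"op": "jog_arm", "data": {"deltas": [0, 0.0039, 0.0001, 4.3, 0, 0, -1, 0, 0.0078, 0.0006, 8.7, 0, 0, -1, 0, 0.0116, 0.0013, 13, 0, 0, -1, 0, 0.0116, 0.0013, 13, 0, 0, -1, 0, 0.0078, 0.0006, 8.7, 0, 0, -1, 0, 0.0039, 0.0001, 4.3, 0, 0, -1, 0, 0, 0, 0, 0, 0, -1, 0, 0, 0, 0, 0, 0, -1]}}

```text
time: 5.55
tool_pos: [0.506, -0.1721, 0.159]
tcp_rot: [1.91, 2.401, 0.137]
wrist_force: [1.7, 0.3, -11.2]
width: 0.175
grip_force: 79.3
```

```bash
cat > can.py <<'E'
from h import *
def edges(I,x0,x1,y0,y1,thr=200):
    g=cv2.cvtColor(I,6)
    m=np.zeros_like(g); m[y0:y1,x0:x1]=(g[y0:y1,x0:x1]>thr)*255
    k=max(cv2.findContours(cv2.morphologyEx(m,cv2.MORPH_CLOSE,np.ones((3,3))),0,2)[0],key=cv2.contourArea)
    r=cv2.boundingRect(k); return r
to([.513,-.1714,.155],13)
s=readout.read_state(); print(s['torque'])
c=read_camera('wrist'); I=c['color']; np.save('pics/wl.npy',c,allow_pickle=True)
g=cv2.cvtColor(I,6).astype(int)
print('row215 profile',g[215,180:200].tolist(),g[215,300:320].tolist())
print('col260 rows185-200',g[183:205,230].tolist())
E
python3 can.py
```

```text
t 5.55 tcp [ 0.506  -0.1721  0.159 ] q [-0.417  0.016  2.062  0.083  0.975 -0.687] axes x,y,z [[-0.225, 0.974, 0.0], [0.968, 0.223, 0.113], [0.11, 0.026, -0.994]] yaw_y 13.0 w 0.175 F [  1.7   0.3 -11.2] grip 79.3
shift [-0.0008  0.0064  0.0048] turn -0.0
[ 0.1538895  0.1700364 -0.0661278]
row215 profile [102, 100, 101, 97, 100, 98, 98, 97, 94, 101, 98, 112, 174, 234, 241, 231, 228, 236, 240, 239] [238, 237, 237, 233, 235, 244, 228, 150, 123, 118, 123, 121, 123, 122, 122, 117, 107, 105, 104, 109]
col260 rows185-200 [125, 126, 125, 129, 125, 157, 220, 236, 235, 229, 233, 241, 242, 243, 242, 234, 157, 77, 54, 50, 50, 44]
```

```bash
cat > lift.py <<'E'
from h import *
from scipy.optimize import brentq
def sub(p,t,rising):
    for i in range(len(p)-1):
        if (p[i]<t<=p[i+1]) if rising else (p[i]>=t>p[i+1]): return i+(t-p[i])/(p[i+1]-p[i])
def lift(c,rows,xl,xr,W=.082):
    g=cv2.GaussianBlur(c['color'],(1,5),0); g=cv2.cvtColor(g,6).astype(float); out=[]
    for v in rows:
        l=sub(g[v,xl:xl+45],165,True); r=sub(g[v,xr-45:xr][::-1],175,True)
        if l is None or r is None: continue
        l+=xl; r=xr-1-r
        out.append((v,round(l,1),round(r,1),brentq(lambda z:np.linalg.norm(ray(c,l,v,z)-ray(c,r,v,z))-W,0.05,.2)))
    return out
if __name__=="__main__":
    import sys
    for f,rows,xl,xr in(('w1',range(205,236,5),190,310),('wl',range(200,226,5),170,330)):
        for o in lift(np.load(f'pics/{f}.npy',allow_pickle=True).item(),rows,xl,xr): print(f,*o)
E
python3 lift.py
```

```text
w1 205 211.8 289.0 0.11170307883859398
w1 210 212.1 288.6 0.11102340342076655
w1 215 212.1 288.4 0.11216110424556636
w1 220 211.7 288.6 0.11601234676013107
w1 225 212.5 287.9 0.11256991055545086
w1 230 213.0 287.5 0.11114830063317382
w1 235 213.1 287.5 0.11266260765239479
wl 200 190.9 307.8 0.1124199953724688
wl 205 191.1 307.6 0.11299369418457562
wl 210 191.5 307.0 0.11266872148782626
wl 215 191.9 306.7 0.11279416163680167
wl 220 192.1 306.2 0.11297942075850921
wl 225 192.4 305.8 0.11293080635797488
```

{"op": "jog_arm", "data": {"deltas": [0, 0.0041, -0.0006, 4.3, 0, 0, -1, 0, 0.0081, -0.0007, 8.7, 0, 0, -1, 0, 0.0121, -0.0006, 13, 0, 0, -1, 0, 0.0121, -0.0006, 13, 0, 0, -1, 0, 0.0086, -0.0021, 8.7, 0, 0, -1, 0, 0.0045, -0.0032, 4.3, 0, 0, -1, 0, 0.0005, -0.004, 0, 0, 0, -1, 0, 0.0005, -0.004, 0, 0, 0, -1]}}

```text
time: 6.4
tool_pos: [0.5069, -0.1719, 0.1639]
tcp_rot: [1.91, 2.401, 0.138]
wrist_force: [-0.2, 2.9, -1.8]
width: 0.173
grip_force: 81.0
```

```bash
cat > chk.py <<'E'
from lift import *
to([.513,-.1714,.155],13)
c=read_camera('wrist'); np.save('pics/wl.npy',c,allow_pickle=True); cv2.imwrite('pics/wl.png',c['color'])
print('rim z',[round(o[3],4) for o in lift(c,range(200,226,5),170,330)])
E
python3 chk.py
```

```text
t 6.4 tcp [ 0.5069 -0.1719  0.1639] q [-0.416  0.012  2.056  0.083  0.984 -0.686] axes x,y,z [[-0.225, 0.974, 0.001], [0.968, 0.224, 0.114], [0.111, 0.026, -0.993]] yaw_y 13.0 w 0.173 F [-0.2  2.9 -1.8] grip 81.0
shift [-0.0009  0.005   0.0095] turn 0.0
rim z [0.1131, 0.1129, 0.113, 0.1132, 0.113, 0.1132]
```

{"op": "jog_arm", "data": {"deltas": [0, 0.0044, -0.0006, 4.3, 0, 0, -1, 0, 0.0087, -0.0007, 8.7, 0, 0, -1, 0, 0.0128, -0.0006, 13, 0, 0, -1, 0, 0.0128, -0.0006, 13, 0, 0, -1, 0, 0.0092, -0.0021, 8.7, 0, 0, -1, 0, 0.0048, -0.0032, 4.3, 0, 0, -1, 0, 0.0005, -0.004, 0, 0, 0, -1, 0, 0.0005, -0.004, 0, 0, 0, -1]}}

```text
time: 7.25
tool_pos: [0.5082, -0.1727, 0.1694]
tcp_rot: [1.908, 2.4, 0.137]
wrist_force: [-3.0, 0.4, 2.9]
width: 0.175
grip_force: 81.5
```

```bash
python3 chk.py
```

```text
t 7.25 tcp [ 0.5082 -0.1727  0.1694] q [-0.416  0.008  2.049  0.081  0.993 -0.684] axes x,y,z [[-0.226, 0.974, -0.002], [0.968, 0.224, 0.115], [0.112, 0.024, -0.993]] yaw_y 13.05 w 0.175 F [-3.   0.4  2.9] grip 81.5
shift [0.0002 0.0033 0.0149] turn 0.05
rim z [0.1129, 0.1126, 0.1131, 0.1129, 0.1126, 0.1133]
```

{"op": "jog_arm", "data": {"deltas": [0, 0.0046, -0.0006, 4.3, 0, 0, -1, 0, 0.0091, -0.0007, 8.7, 0, 0, -1, 0, 0.0136, -0.0006, 13, 0, 0, -1, 0, 0.0136, -0.0006, 13, 0, 0, -1, 0, 0.0095, -0.0021, 8.7, 0, 0, -1, 0, 0.0052, -0.0032, 4.3, 0, 0, -1, 0, 0.0005, -0.004, 0, 0, 0, -1, 0, 0.0005, -0.004, 0, 0, 0, -1]}}

```text
time: 8.1
tool_pos: [0.5078, -0.1724, 0.1725]
tcp_rot: [1.909, 2.401, 0.136]
wrist_force: [0.5, 0.4, -2.2]
width: 0.178
grip_force: 80.9
```

```bash
python3 chk.py
```

```text
t 8.1 tcp [ 0.5078 -0.1724  0.1725] q [-0.415  0.005  2.046  0.08   1.001 -0.683] axes x,y,z [[-0.226, 0.974, -0.001], [0.968, 0.224, 0.113], [0.11, 0.025, -0.994]] yaw_y 13.05 w 0.178 F [ 0.5  0.4 -2.2] grip 80.9
shift [-0.0002  0.0032  0.018 ] turn 0.05
rim z [0.1127, 0.1128, 0.1127, 0.1129, 0.1125, 0.113]
```

{"op": "jog_arm", "data": {"deltas": [0, 0.0036, 0.0001, 3.3, 0, 0, -1, 0, 0.0072, 0.0004, 6.5, 0, 0, -1, 0, 0.0072, 0.0004, 6.5, 0, 0, -1, 0, 0.0083, -0.0095, 6.5, 0, 0, -1, 0, 0.0106, -0.0295, 6.5, 0, 0, -1, 0, 0.014, -0.0595, 6.5, 0, 0, -1, 0, 0.0187, -0.1013, 6.5, 0, 0, -1, 0, 0.0187, -0.1013, 6.5, 0, 0, -1]}}

```text
time: 8.95
tool_pos: [0.5187, -0.1717, 0.2826]
tcp_rot: [1.946, 2.451, 0.006]
wrist_force: [1.7, -0.7, -1.7]
width: 0.175
grip_force: 81.0
```

```bash
python3 chk.py; python3 - <<'E'
from h import *
w=cv2.imread('pics/wl.png'); s=read_camera('scene')['color']; cv2.imwrite('pics/s_full.png',s)
W=np.zeros((500,800,3),np.uint8); W[:300,:400]=cv2.resize(w,(400,300)); W[:500,400:]=cv2.resize(s[130:255,250:350],(400,500),interpolation=3)
cv2.imwrite('pics/lifted.png',W)
E
```

```text
t 8.95 tcp [ 0.5187 -0.1717  0.2826] q [-0.365 -0.008  1.846  0.     1.291 -0.594] axes x,y,z [[-0.227, 0.974, -0.007], [0.974, 0.227, 0.011], [0.012, -0.005, -1.0]] yaw_y 13.11 w 0.175 F [ 1.7 -0.7 -1.7] grip 81.0
shift [ 0.0025 -0.0069  0.1275] turn 0.11
rim z [0.1563, 0.1576]
```

View pics/lifted.png

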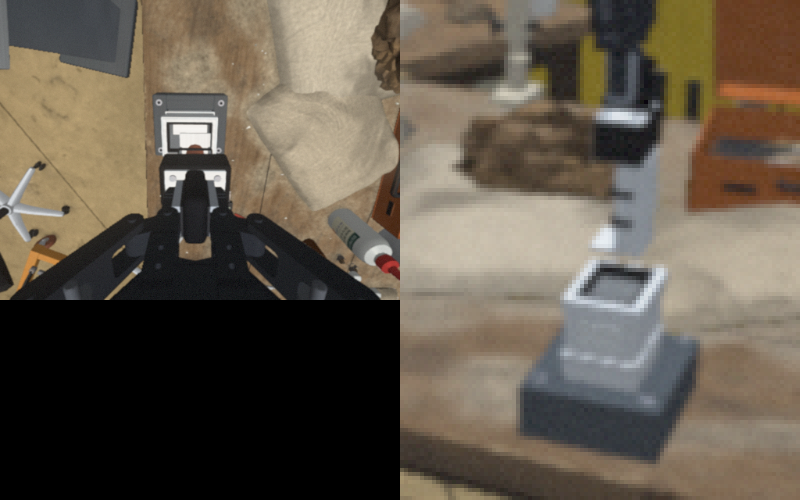

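The carrier is out and the canister sits down in its base. The wrist view shows brown bone on the +y side of the plug, and the scene view shows the flat back, so the open side faces tool +x. Next I'll fit a simple kinematic model to check the tilted regrasp.

```bash
cat > kin.py <<'E'
import numpy as np, json
from scipy.optimize import least_squares
from scipy.spatial.transform import Rotation as R
L=[json.loads(l) for l in open('log.txt')]
Y=lambda a:R.from_euler('y',a); Z=lambda a:R.from_euler('z',a)
def fk(p,q):
    h,a0,L1,a1,L2,D=p
    r=Z(q[0]); x=np.array([0,0,h])+r.apply([a0,0,0]); r=r*Y(q[1]); x=x+r.apply([0,0,L1]); r=r*Y(q[2]); x=x+r.apply([a1,0,L2])
    r=r*Z(q[3])*Y(q[4]); x=x+r.apply([0,0,D]); return x,r*Z(q[5])
res=lambda p:np.concatenate([fk(p,q)[0]-x for q,x,_ in L])
P=least_squares(res,[.15,0,.4,0,.4,.25]).x
C=fk(P,L[0][0])[1].inv()*R.from_rotvec(L[0][2])
lo=np.array([-2.63,-.94,.31,-1.31,0,-2.55]);hi=np.array([2.63,2.18,2.57,4.45,2.66,2.55])
def ik(x,Rt,q0):
    f=lambda q:(lambda k:np.concatenate([k[0]-x,.3*((k[1]*C).inv()*Rt).as_rotvec()]))(fk(P,q))
    s=least_squares(f,np.clip(q0,lo+.01,hi-.01),bounds=(lo,hi)); return s.x,np.abs(s.fun).max()
if __name__=="__main__":
    print(P.round(4),'res',np.abs(res(P)).max(),C.as_rotvec().round(3),'rot err',[round(((fk(P,q)[1]*C).inv()*R.from_rotvec(r)).magnitude(),4) for q,_,r in L])
    q0=L[-1][0]
    for yaw in(4.2,13,-10):
      for px,py in((.48,.04),(.5,.04)):
        x=np.array([np.cos(np.radians(yaw)),np.sin(np.radians(yaw)),0]); y=np.array([-x[1],x[0],0])
        for lean in(30,45,60): # tool leans so body is on +y side
            a=np.radians(lean); z=np.array([0,0,-np.cos(a)])-np.sin(a)*y; ty=x; tx=np.cross(ty,z)
            q,e=ik([px,py,.135],R.from_matrix(np.c_[tx,ty,z]),q0); print('stand',yaw,px,py,lean,q.round(2),round(e,4))
    x=np.array([np.cos(.073),np.sin(.073),0]); y=np.array([-x[1],x[0],0]); c=np.array([.4995,.237,.05])-y*.0785
    for lean in(30,45,60): # after: rotated 90
        a=np.radians(90-lean); z=np.array([0,0,-np.cos(a)])+np.sin(a)*y; tx=np.cross(x,z)
        q,e=ik(c,R.from_matrix(np.c_[tx,x,z]),q0); print('laid',lean,q.round(2),round(e,4))
E
python3 kin.py
```

```text
[ 0.6083 -0.0194  0.5575  0.1077  0.6206  0.6148] res 0.02691035952756099 [-0.    -0.     1.571] rot err [0.0, 0.0, 0.0, 0.0, 0.0, 0.0, 0.0, 0.0, 0.0, 0.0]
stand 4.2 0.48 0.04 30 [ 0.65  0.32  1.92 -0.46  1.24  0.8 ] 0.0
stand 4.2 0.48 0.04 45 [ 0.81  0.57  1.77 -0.56  1.42  1.  ] 0.0
stand 4.2 0.48 0.04 60 [ 0.91  0.84  1.59 -0.62  1.62  1.12] 0.0
stand 4.2 0.5 0.04 30 [ 0.63  0.34  1.89 -0.47  1.24  0.78] 0.0
stand 4.2 0.5 0.04 45 [ 0.79  0.58  1.74 -0.57  1.42  0.98] 0.0
stand 4.2 0.5 0.04 60 [ 0.89  0.85  1.56 -0.63  1.62  1.1 ] 0.0
stand 13 0.48 0.04 30 [ 0.69  0.26  2.   -0.5   1.18  0.73] 0.0
stand 13 0.48 0.04 45 [ 0.88  0.51  1.87 -0.61  1.35  0.98] 0.0
stand 13 0.48 0.04 60 [ 1.    0.79  1.71 -0.67  1.54  1.12] 0.0
stand 13 0.5 0.04 30 [ 0.67  0.28  1.97 -0.51  1.18  0.71] 0.0
stand 13 0.5 0.04 45 [ 0.86  0.52  1.85 -0.63  1.35  0.96] 0.0
stand 13 0.5 0.04 60 [ 0.97  0.8   1.68 -0.69  1.54  1.1 ] 0.0
stand -10 0.48 0.04 30 [ 0.57  0.4   1.8  -0.39  1.33  0.92] 0.0
stand -10 0.48 0.04 45 [ 0.7   0.65  1.61 -0.47  1.53  1.06] 0.0
stand -10 0.48 0.04 60 [ 0.78  0.92  1.4  -0.53  1.74  1.13] 0.0
stand -10 0.5 0.04 30 [ 0.55  0.42  1.77 -0.39  1.33  0.9 ] 0.0
stand -10 0.5 0.04 45 [ 0.68  0.67  1.58 -0.48  1.54  1.04] 0.0
stand -10 0.5 0.04 60 [ 0.76  0.94  1.37 -0.55  1.75  1.11] 0.0
laid 30 [-0.6   0.93  1.66  0.75  1.43 -1.14] 0.0
laid 45 [-0.47  0.66  1.85  0.7   1.21 -1.  ] 0.0
laid 60 [-0.27  0.43  1.98  0.59  1.01 -0.73] 0.0
```

{"op": "jog_arm", "data": {"deltas": [0.03, 0.003, 0, 0, 0, 2, -1, 0.07, 0.007, 0, 0, 0, 4, -1, 0.11, 0.011, 0, 0, 0, 6, -1, 0.15, 0.014, 0, 0, 0, 8, -1, 0.19, 0.018, 0, 0, 0, 8.9, -1, 0.213, 0.02, 0, 0, 0, 8.9, -1, 0.213, 0.02, 0, 0, 0, 8.9, -1, 0.213, 0.02, 0, 0, 0, 8.9, -1]}}

```text
time: 9.85
tool_pos: [0.4849, 0.0418, 0.2731]
tcp_rot: [-2.135, -2.302, 0.004]
wrist_force: [0.3, 0.1, -2.8]
width: 0.178
grip_force: 80.9
```

```bash
python3 -c "
from h import *
to([.49,.04,.142],4.2)
c=read_camera('scene'); np.save('pics/s2.npy',c,allow_pickle=True)
u,v=map(int,proj(c,[.49,.04,.2])); print(u,v); S=c['color'][v-60:v+65,u-60:u+60]; cv2.imwrite('pics/s2.png',cv2.resize(S,(576,600),interpolation=3))"
```

```text
t 9.85 tcp [0.4849 0.0418 0.2731] q [ 3.500e-02 -1.110e-01  1.960e+00 -1.000e-03  1.296e+00 -4.000e-02] axes x,y,z [[-0.075, 0.997, -0.0], [0.997, 0.075, -0.003], [-0.003, -0.001, -1.0]] yaw_y 4.3 w 0.178 F [ 0.3  0.1 -2.8] grip 80.9
shift [-0.0022  0.0053  0.1311] turn 0.1
243 163
```

View pics/s2.png

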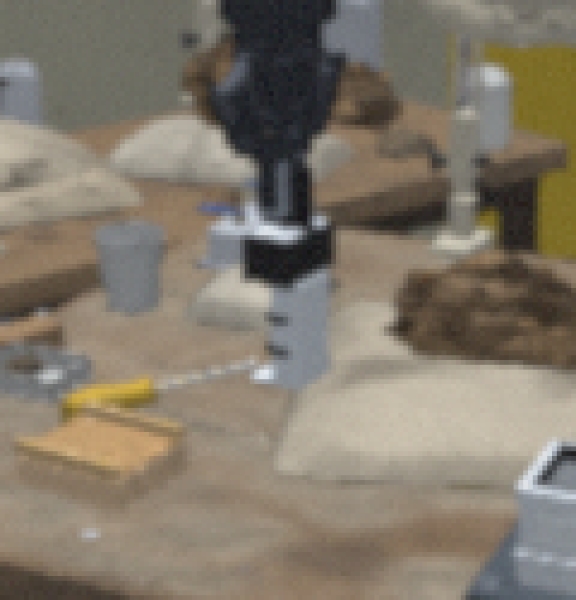

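The carrier hangs upright over bare table between the base and the rest. I'll lower it now.

{"op": "jog_arm", "data": {"deltas": [0, 0, 0.03, 0, 0, 0, -1, 0, 0, 0.07, 0, 0, 0, -1, 0, 0, 0.1, 0, 0, 0, -1, 0, 0, 0.12, 0, 0, 0, -1, 0, 0, 0.128, 0, 0, 0, -1, 0, 0, 0.13, 0, 0, 0, -1, 0, 0, 0.132, 0, 0, 0, -1, 0, 0, 0.132, 0, 0, 0, -1]}}

```text
time: 10.7
tool_pos: [0.4871, 0.0413, 0.1441]
tcp_rot: [2.138, 2.3, 0.002]
wrist_force: [0.1, 0.9, -2.4]
width: 0.174
grip_force: 80.9
```

{"op": "jog_arm", "data": {"deltas": [0, 0, 0.001, 0, 0, 0, -1, 0, 0, 0.002, 0, 0, 0, -1, 0, 0, 0.003, 0, 0, 0, -1, 0, 0, 0.003, 0, 0, 0, -1]}}

```text
time: 11.1
tool_pos: [0.486, 0.0416, 0.1399]
tcp_rot: [2.138, 2.302, 0.0]
wrist_force: [0.7, 0.5, -3.2]
width: 0.175
grip_force: 80.9
```

{"op": "jog_arm", "data": {"deltas": [0, 0, 0.001, 0, 0, 0, -1, 0, 0, 0.002, 0, 0, 0, -1, 0, 0, 0.003, 0, 0, 0, -1, 0, 0, 0.003, 0, 0, 0, -1]}}

```text
time: 11.5
tool_pos: [0.4858, 0.0415, 0.1366]
tcp_rot: [-2.138, -2.301, 0.0]
wrist_force: [1.0, 0.3, -2.8]
width: 0.177
grip_force: 80.9
```

{"op": "jog_arm", "data": {"deltas": [0, 0, 0.001, 0, 0, 0, -1, 0, 0, 0.001, 0, 0, 0, -1]}}

```text
time: 11.7
tool_pos: [0.4859, 0.0415, 0.1357]
tcp_rot: [-2.138, -2.301, 0.0]
wrist_force: [-0.3, -0.0, -2.9]
width: 0.175
grip_force: 80.9
```

{"op": "jog_arm", "data": {"deltas": [0, 0, 0.001, 0, 0, 0, -1, 0, 0, 0.002, 0, 0, 0, -1, 0, 0, 0.002, 0, 0, 0, -1]}}

```text
time: 12.0
tool_pos: [0.4864, 0.0416, 0.135]
tcp_rot: [2.138, 2.301, 0.001]
wrist_force: [-1.7, 0.5, 4.1]
width: 0.173
grip_force: 82.0
```

{"op": "jog_arm", "data": {"deltas": [0, 0, 0.001, 0, 0, 0, -1, 0, 0, 0.002, 0, 0, 0, -1, 0, 0, 0.002, 0, 0, 0, -1]}}

```text
time: 12.3
tool_pos: [0.4867, 0.0416, 0.135]
tcp_rot: [2.138, 2.301, 0.001]
wrist_force: [-7.9, -0.3, 16.8]
width: 0.176
grip_force: 83.8
```

{"op": "jog_arm", "data": {"deltas": [0, 0, -0.002, 0, 0, 0, -1, 0, 0, -0.002, 0, 0, 0, 0.2, 0, 0, -0.002, 0, 0, 0, 0.2, 0, 0, -0.002, 0, 0, 0, 1, 0, 0, -0.002, 0, 0, 0, 1, 0, 0, -0.002, 0, 0, 0, 1, 0, 0, -0.002, 0, 0, 0, 1, 0, 0, -0.002, 0, 0, 0, 1]}}

```text
time: 13.1
tool_pos: [0.486, 0.0415, 0.1338]
tcp_rot: [-2.138, -2.301, 0.0]
wrist_force: [-0.3, -0.9, 0.8]
width: 1.001
grip_force: 0.0
```

{"op": "jog_arm", "data": {"deltas": [0, 0, -0.02, 0, 0, 0, 1, 0, 0, -0.06, 0, 0, 0, 1, 0, 0, -0.09, 0, 0, 0, 1, 0, 0, -0.09, 0, 0, 0, 1]}}

```text
time: 13.5
tool_pos: [0.4894, 0.0417, 0.2294]
tcp_rot: [2.134, 2.296, 0.011]
wrist_force: [0.8, 0.5, -0.0]
width: 1.001
grip_force: 0.0
```

```bash
python3 -c "
from h import *
to([.486,.0415,.15],4.3)
c=read_camera('wrist'); np.save('pics/w5.npy',c,allow_pickle=True); s=read_camera('scene')
u,v=map(int,proj(s,[.486,.0415,.08])); W=np.hstack([c['color'][::1,56:456],cv2.resize(s['color'][v-48:v+48,u-50:u+50],(400,384),interpolation=3)]); cv2.imwrite('pics/stand.png',W)"
```

```text
t 13.5 tcp [0.4894 0.0417 0.2294] q [ 0.034 -0.081  2.015  0.     1.198 -0.039] axes x,y,z [[-0.073, 0.997, -0.0], [0.997, 0.073, 0.01], [0.01, 0.0, -1.0]] yaw_y 4.21 w 1.001 F [ 0.8  0.5 -0. ] grip 0.0
shift [ 0.0001 -0.0042  0.0793] turn -0.09
```

View pics/stand.png

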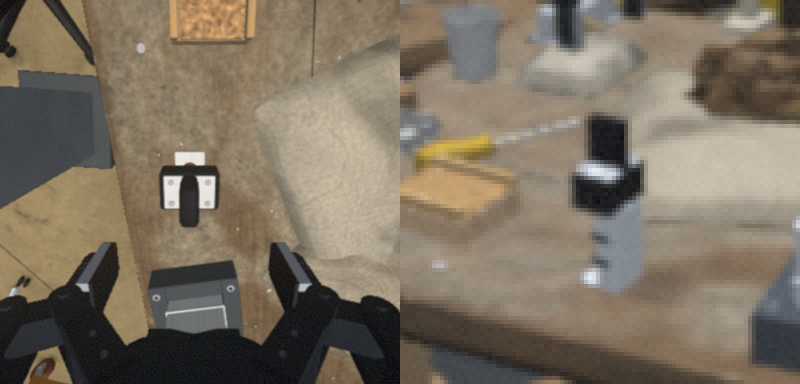

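The carrier stands upright on its foot with the open side toward +y. The rest is visible at the top of the wrist view, spanning columns 170–255.

{"op": "jog_arm", "data": {"deltas": [0.01, 0, 0.005, 0, -8, 0, 1, 0.02, 0, 0.01, 0, -16, 0, 1, 0.03, 0, 0.015, 0, -24, 0, 1, 0.04, 0, 0.025, 0, -32, 0, 1, 0.049, 0, 0.035, 0, -40, 0, 1, 0.049, 0, 0.042, 0, -45, 0, 1, 0.049, 0, 0.042, 0, -45, 0, 1]}}

```text
time: 14.3
tool_pos: [0.4795, 0.0909, 0.1769]
tcp_rot: [1.678, 1.82, -0.71]
wrist_force: [-1.1, -0.1, -0.3]
width: 0.994
grip_force: 0.0
```

```bash
python3 -c "
from h import *
to([.4862,.040,.135])
c=np.load('pics/w5.npy',allow_pickle=True).item(); g=c['color']
l,r=ray(c,226,42,.039),ray(c,311,42,.039); print('rail outer ends',l,r,'mid',(l+r)/2,np.linalg.norm(l-r))
a,b=ray(c,230,41.5,.03),ray(c,304,43.5,.03); print(a,b,np.degrees(np.arctan2(*(b-a)[1::-1])))
hsv=cv2.cvtColor(g,40); m=((hsv[...,1]>115)&(hsv[...,2]>140)).astype(np.uint8)[:60,210:330]*255
k=max(cv2.findContours(m,0,2)[0],key=cv2.contourArea); print(cv2.boundingRect(k), (cv2.boxPoints(cv2.minAreaRect(k))+[210,0]).round(1).tolist())
cv2.imwrite('pics/restcrop.png',cv2.resize(g[0:60,200:340],(800,343),interpolation=3))
s=readout.read_state()
"
```

```text
t 14.3 tcp [0.4795 0.0909 0.1769] q [ 0.568  0.225  1.99  -0.682  1.42   0.768] axes x,y,z [[-0.061, 0.701, -0.71], [0.997, 0.077, -0.01], [0.048, -0.709, -0.704]] yaw_y 4.42 w 0.994 F [-1.1 -0.1 -0.3] grip 0.0
shift [-0.0063  0.0031  0.0659] turn None
rail outer ends [0.45576549 0.17918804 0.039     ] [0.54536535 0.18597837 0.039     ] mid [0.50056542 0.1825832  0.039     ] 0.08985679631975993
[0.45934174 0.18154154 0.03      ] [0.53979484 0.18570191 0.03      ] 2.960231576507292
(25, 0, 66, 39) [[235.0, 0.0], [300.0, 0.0], [300.0, 38.0], [235.0, 38.0]]
```

View pics/restcrop.png

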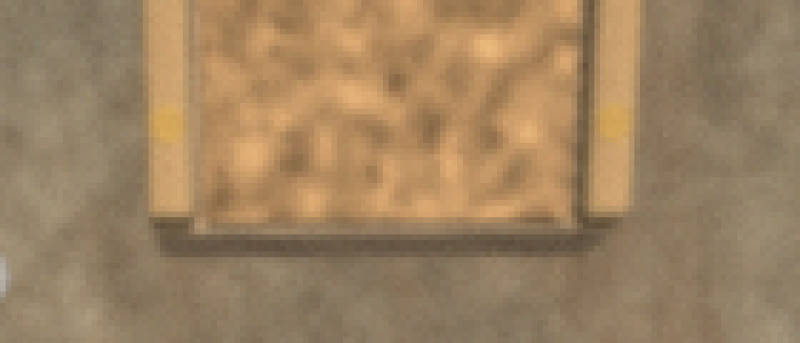

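Rail outer ends are at about (226,38) and (311,37), so the rest centre is about (0.498, 0.237) with a yaw of about 4.3°. I'll let the arm settle and re-read before going in.

{"op": "jog_arm", "data": {"deltas": [0, 0, 0, 0, 0, 0, 1, 0, 0, 0, 0, 0, 0, 1, 0, 0, 0, 0, 0, 0, 1]}}

```text
time: 14.6
tool_pos: [0.4829, 0.0897, 0.183]
tcp_rot: [1.689, 1.813, -0.695]
wrist_force: [-0.4, 0.0, -0.1]
width: 0.997
grip_force: 0.0
```

```bash
python3 -c "
from h import *
to([.4862,.040,.135])"
```

```text
t 14.6 tcp [0.4829 0.0897 0.183 ] q [ 0.562  0.215  1.986 -0.682  1.42   0.767] axes x,y,z [[-0.049, 0.707, -0.706], [0.997, 0.072, 0.002], [0.052, -0.704, -0.708]] yaw_y 4.1 w 0.997 F [-0.4  0.  -0.1] grip 0.0
shift [-0.0014 -0.0004  0.0692] turn None
```

{"op": "jog_arm", "data": {"deltas": [-0.001, 0, 0.02, 0, 0, 0, 1, -0.001, 0, 0.045, 0, 0, 0, 1, -0.001, 0, 0.065, 0, 0, 0, 1, -0.001, 0, 0.069, 0, 0, 0, 1, -0.001, 0, 0.069, 0, 0, 0, 1, -0.001, 0, 0.069, 0, 0, 0, 0.3, -0.001, 0, 0.069, 0, 0, 0, 0.3, -0.001, 0, 0.069, 0, 0, 0, 0.3], "squeeze": 90}}

```text
time: 15.4
tool_pos: [0.4867, 0.0418, 0.1345]
tcp_rot: [1.686, 1.814, -0.696]
wrist_force: [-0.2, -0.0, 0.2]
width: 0.648
grip_force: 0.0
```

{"op": "jog_arm", "data": {"deltas": [0, 0, 0, 0, 0, 0, 0.22, 0, 0, 0, 0, 0, 0, -1, 0, 0, 0, 0, 0, 0, -1, 0, 0, 0, 0, 0, 0, -1, 0, 0, 0, 0, 0, 0, -1]}}

```text
time: 15.9
tool_pos: [0.4862, 0.0412, 0.1339]
tcp_rot: [1.686, 1.814, -0.698]
wrist_force: [1.0, -0.2, 0.7]
width: 0.17
grip_force: 87.6
```

```bash
python3 -c "
from h import *
to([.4862,.040,.235])"
```

```text
t 15.9 tcp [0.4862 0.0412 0.1339] q [ 0.484  0.244  2.062 -0.738  1.302  0.788] axes x,y,z [[-0.052, 0.705, -0.707], [0.997, 0.074, 0.0], [0.052, -0.705, -0.707]] yaw_y 4.22 w 0.17 F [ 1.  -0.2  0.7] grip 87.6
shift [-0.0723 -0.0001 -0.0707] turn None
```

{"op": "jog_arm", "data": {"deltas": [-0.007, 0, -0.007, 0, 0, 0, -1, -0.025, 0, -0.025, 0, 0, 0, -1, -0.05, 0, -0.05, 0, 0, 0, -1, -0.075, 0, -0.075, 0, 0, 0, -1, -0.082, 0, -0.082, 0, 0, 0, -1, -0.082, 0, -0.082, 0, 0, 0, -1]}}

```text
time: 16.5
tool_pos: [0.4867, 0.0416, 0.2511]
tcp_rot: [1.688, 1.814, -0.693]
wrist_force: [-0.1, -0.7, -2.7]
width: 0.179
grip_force: 88.0
```

{"op": "jog_arm", "data": {"deltas": [0, 0, 0, 0, 6, 0, -1, 0, 0, 0, 0, 13, 0, -1, 0, 0, 0, 0, 20, 0, -1, 0, 0, 0, 0, 27, 0, -1, 0, 0, 0, 0, 34, 0, -1, 0, 0, 0, 0, 40, 0, -1, 0, 0, 0, 0, 45, 0, -1, 0, 0, 0, 0, 45, 0, -1]}}

```text
time: 17.3
tool_pos: [0.4847, 0.039, 0.2472]
tcp_rot: [-2.141, -2.294, 0.005]
wrist_force: [0.8, -0.0, -3.3]
width: 0.173
grip_force: 88.0
```

```bash
python3 -c "
from h import *
to([.504,.157,.16],4.25)"
```

```text
t 17.3 tcp [0.4847 0.039  0.2472] q [ 0.029 -0.095  1.993  0.     1.248 -0.04 ] axes x,y,z [[-0.069, 0.998, 0.0], [0.998, 0.069, -0.004], [-0.004, -0.0, -1.0]] yaw_y 3.95 w 0.173 F [ 0.8 -0.  -3.3] grip 88.0
shift [0.1164 0.0278 0.0871] turn -0.3
```

{"op": "jog_arm", "data": {"deltas": [0.016, 0.004, 0.01, 0, 6, 0, -1, 0.033, 0.008, 0.02, 0, 13, 0, -1, 0.05, 0.011, 0.035, 0, 20, 0, -1, 0.067, 0.015, 0.05, 0, 27, 0, -1, 0.084, 0.019, 0.065, 0, 34, 0, -1, 0.1, 0.023, 0.08, 0, 40, 0, -1, 0.115, 0.0265, 0.086, 0, 45, 0, -1, 0.115, 0.0265, 0.086, 0, 45, 0, -1]}}

```text
time: 18.1
tool_pos: [0.5002, 0.1583, 0.1583]
tcp_rot: [-1.686, -1.807, -0.685]
wrist_force: [-2.0, 0.0, -2.7]
width: 0.174
grip_force: 88.2
```

{"op": "jog_arm", "data": {"deltas": [0, 0, 0, 0, 0, 0, -1, 0, 0, 0, 0, 0, 0, -1, 0, 0, 0, 0, 0, 0, -1]}}

```text
time: 18.4
tool_pos: [0.5046, 0.1577, 0.1648]
tcp_rot: [-1.686, -1.818, -0.699]
wrist_force: [-0.3, -0.3, -2.9]
width: 0.178
grip_force: 88.2
```

```bash
python3 -c "
from h import *
to([.504,.157,.055])
c=read_camera('wrist'); s=read_camera('scene'); t=read_camera('top'); np.save('pics/t6.npy',t,allow_pickle=True); np.save('pics/s6.npy',s,allow_pickle=True); np.save('pics/w6.npy',c,allow_pickle=True)
u,v=map(int,proj(s,[.5,.21,.1])); a=cv2.resize(s['color'][v-50:v+50,u-60:u+60],(400,333),interpolation=3); b=c['color'][:333,56:456]
cv2.imwrite('pics/lay1.png',np.hstack([b,a]))"
```

```text
t 18.4 tcp [0.5046 0.1577 0.1648] q [-0.19   0.17   2.081  0.797  1.262 -0.666] axes x,y,z [[-0.054, 0.707, 0.706], [0.997, 0.074, 0.002], [-0.051, 0.704, -0.709]] yaw_y 4.26 w 0.178 F [-0.3 -0.3 -2.9] grip 88.2
shift [-0.078  -0.0009  0.0773] turn None
```

View pics/lay1.png

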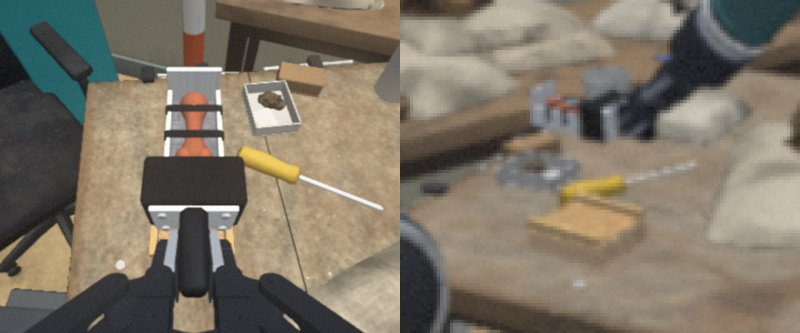

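The carrier is horizontal over the rest with the bone facing up, its tab toward −y and its foot toward +y. I'll lower it now.

{"op": "jog_arm", "data": {"deltas": [-0.015, 0, 0.015, 0, 0, 0, -1, -0.035, 0, 0.035, 0, 0, 0, -1, -0.055, 0, 0.055, 0, 0, 0, -1, -0.068, 0, 0.068, 0, 0, 0, -1, -0.074, 0, 0.074, 0, 0, 0, -1, -0.075, 0, 0.075, 0, 0, 0, -1, -0.075, 0, 0.075, 0, 0, 0, -1]}}

```text
time: 19.25
tool_pos: [0.5047, 0.1577, 0.0584]
tcp_rot: [-1.686, -1.815, -0.7]
wrist_force: [0.8, 0.8, -2.8]
width: 0.174
grip_force: 88.1
```

{"op": "jog_arm", "data": {"deltas": [-0.0007, 0, 0.0007, 0, 0, 0, -1, -0.0014, 0, 0.0014, 0, 0, 0, -1, -0.002, 0, 0.002, 0, 0, 0, -1, -0.002, 0, 0.002, 0, 0, 0, -1]}}

```text
time: 19.65
tool_pos: [0.5042, 0.1576, 0.0551]
tcp_rot: [-1.686, -1.815, -0.699]
wrist_force: [-0.3, 0.4, -1.8]
width: 0.177
grip_force: 88.1
```

```bash
python3 -c "
from h import *
to([.504,.157,.05])"
```

```text
t 19.65 tcp [0.5042 0.1576 0.0551] q [-0.191  0.348  2.122  0.862  1.117 -0.839] axes x,y,z [[-0.052, 0.705, 0.707], [0.997, 0.073, 0.001], [-0.051, 0.705, -0.707]] yaw_y 4.21 w 0.177 F [-0.3  0.4 -1.8] grip 88.1
shift [-0.0041 -0.0002  0.0032] turn None
```

{"op": "jog_arm", "data": {"deltas": [-0.0007, 0, 0.0007, 0, 0, 0, -1, -0.0014, 0, 0.0014, 0, 0, 0, -1, -0.0014, 0, 0.0014, 0, 0, 0, -1]}}

```text
time: 19.95
tool_pos: [0.5043, 0.1577, 0.0537]
tcp_rot: [-1.685, -1.814, -0.7]
wrist_force: [-2.6, -3.2, 4.1]
width: 0.173
grip_force: 89.3
```

{"op": "jog_arm", "data": {"deltas": [-0.0007, 0, 0.0007, 0, 0, 0, -1, -0.0014, 0, 0.0014, 0, 0, 0, -1, -0.0014, 0, 0.0014, 0, 0, 0, -1]}}

```text
time: 20.25
tool_pos: [0.5044, 0.1578, 0.0535]
tcp_rot: [-1.682, -1.814, -0.701]
wrist_force: [-4.5, -8.6, 14.6]
width: 0.174
grip_force: 91.0
```

{"op": "jog_arm", "data": {"deltas": [0.0012, 0, -0.0012, 0, 0, 0, -1, 0.0012, 0, -0.0012, 0, 0, 0, -0.6, 0.0012, 0, -0.0012, 0, 0, 0, -0.5, 0.0012, 0, -0.0012, 0, 0, 0, 0, 0.0012, 0, -0.0012, 0, 0, 0, 1, 0.0012, 0, -0.0012, 0, 0, 0, 1, 0.0012, 0, -0.0012, 0, 0, 0, 1, 0.0012, 0, -0.0012, 0, 0, 0, 1]}}

```text
time: 21.05
tool_pos: [0.504, 0.1577, 0.0526]
tcp_rot: [-1.686, -1.814, -0.698]
wrist_force: [0.6, -0.2, -0.0]
width: 0.998
grip_force: 0.0
```

{"op": "jog_arm", "data": {"deltas": [0, 0, -0.02, 0, 0, 0, 1, 0, 0, -0.05, 0, 0, 0, 1, 0, 0, -0.09, 0, 0, 0, 1, 0, 0, -0.12, 0, 0, 0, 1, 0, 0, -0.12, 0, 0, 0, 1, 0, 0, -0.12, 0, 0, 0, 1]}}

```text
time: 21.65
tool_pos: [0.5106, 0.0727, 0.1376]
tcp_rot: [-1.687, -1.815, -0.699]
wrist_force: [-0.5, 0.1, -1.1]
width: 0.997
grip_force: 0.0
```

```bash
python3 - <<'E'
from h import *
to([.5,.1,.2])
for n in('wrist','scene','top'):
    c=read_camera(n); np.save(f'pics/e_{n}.npy',c,allow_pickle=True)
c=np.load('pics/e_wrist.npy',allow_pickle=True).item(); hsv=cv2.cvtColor(c['color'],40)
# bone (orange-red) axis and black plug/tab extent
m=((hsv[...,0]<12)&(hsv[...,1]>130)&(hsv[...,2]>80)).astype(np.uint8)*255
for k in sorted(cv2.findContours(m,0,2)[0],key=cv2.contourArea)[-3:]:
    x,y,w,h=cv2.boundingRect(k); print('bone?',(x,y,w,h),cv2.contourArea(k),ray(c,x+w/2,y+h/2,.055).round(3))
m=(hsv[...,2]<60).astype(np.uint8)*255; n,l,st,ce=cv2.connectedComponentsWithStats(m)
for i in range(1,n):
    if st[i,4]>80: print('dark',st[i],ray(c,*ce[i],.06).round(3))
# predicted pixels of the carrier's plug corners (top face z=.07)
yv=np.array([-.075,.997,0]); xv=np.array([.997,.075,0]); o=np.array([.498,.237,0])
for a,b,z in((-.03,-.0535,.07),(.03,-.0535,.07),(-.03,-.0215,.07),(.03,-.0215,.07),(-.02,.0535,.07),(.02,.0535,.07)): print((a,b),np.round(proj(c,o+xv*a+yv*b+[0,0,z]),1))
E
```

```text
t 21.65 tcp [0.5106 0.0727 0.1376] q [-0.341  0.251  2.044  0.734  1.311 -0.782] axes x,y,z [[-0.052, 0.706, 0.707], [0.997, 0.072, 0.001], [-0.05, 0.705, -0.707]] yaw_y 4.15 w 0.997 F [-0.5  0.1 -1.1] grip 0.0
shift [ 0.0639 -0.0085 -0.0244] turn None
bone? (243, 106, 13, 11) 84.5 [0.497 0.252 0.055]
bone? (240, 121, 19, 11) 99.5 [0.499 0.231 0.055]
bone? (239, 12, 21, 14) 131.5 [0.485 0.421 0.055]
dark [    0     0   139   254 25640] [0.293 0.216 0.06 ]
dark [  89    0   59   66 1301] [0.312 0.389 0.06 ]
dark [ 282    0  153   25 1887] [0.62  0.446 0.06 ]
dark [252  16  12  15  88] [0.496 0.401 0.06 ]
dark [199  19  12  14 152] [0.426 0.394 0.06 ]
dark [ 220  132   59   42 1468] [0.5   0.203 0.06 ]
dark [241 160  17  52 815] [0.503 0.156 0.06 ]
dark [    0   243   512   141 33362] [0.512 0.029 0.06 ]
(-0.03, -0.0535) [218.5 155.6]
(0.03, -0.0535) [280.7 155.6]
(-0.03, -0.0215) [220.  129.1]
(0.03, -0.0215) [279. 129.]
(-0.02, 0.0535) [231.8  76.5]
(0.02, 0.0535) [266.9  76.4]
```

{"op": "jog_arm", "data": {"deltas": [0, 0, -0.03, 0, 0, 0, 1, 0, 0, -0.03, 0, 0, 0, 1, 0, 0, -0.03, 0, 0, 0, 1, 0, 0, -0.03, 0, 0, 0, 1]}}

```text
time: 22.2
tool_pos: [0.5109, 0.0529, 0.1575]
tcp_rot: [-1.685, -1.813, -0.697]
wrist_force: [-0.7, 0.7, 0.7]
width: 1.0
grip_force: 0.0
```

```bash
python3 -c "
from h import *
print(finish_job())"
```

```text
the job is handed in; nothing more can be done
None
```

I rocked the carrier out, stood it on the table and released it, then laid it bone-up between the rails (about 4 mm off centre by the last wrist image); the canister stayed down, nothing else was touched, and the job was handed in at 22 s with no verdict returned.

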